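Zero the peak pointer, then fit the kiln knob and hold it pressed in

ROBOT

A 6-joint arm with a two-finger parallel gripper is mounted at the origin on the work surface. World frame = base frame: x ahead of the robot, y to its left, z up, the work surface at z = 0. Lengths are in m, angles in degrees, forces in N, time in s.
With the tool pointing down it reaches from about 0.35 to 0.875 m from the base axis. Payload 4.2 kg.
Tool frame: the origin (TCP) lies midway between the tips of the shut fingers; the grasp point (between the pads) lies 19 mm behind it; z points along the fingers, y is the line along which they close (so a half turn about z gives the same grasp; the last joint's range is limited). The gripper opens to 85 mm and grips with 20 to 120 N. Pads are 22 mm wide; open, the fingers measure 114 mm over their backs; the gripper's body (76 mm by 85 mm) begins 54 mm behind the grasp point. The pads swing forward as they close: fully open they stand 13 mm farther back than shut.
Start: joints at [-57.319, 22.042, 0.453, 0, -68.411, -14.817], TCP at [0.192, -0.595, 0.231] pointing down, gripper open.
Joint ranges: [-179.83, 179.83], [-69.29, 118.12], [-61.27, 80.66], [-181.25, 117.63], [-171.15, -9.14], [-177.46, 177.46]. Speed limits (degrees/s): [159.86, 159.86, 180, 180, 180, 180].

INTERFACE

Orientations are given as [roll, pitch, yaw] about the fixed x, y, z axes, in that order (R = Rz(yaw) Ry(pitch) Rx(roll)).
In Python, from plant import manip gives the robot as it stands. The module is installed in compiled form; this text tells all that it offers.
- The arm moves only by the shell command python3 -m inch 'ROWS' [FORCE]. ROWS is JSON, a list that holds one entry, the list of rows, each a list of 7 numbers: the opening, from 0 (shut) to 1 (fully open), then the shift along the tool's x, y, z scaled (see below), then the turn, a rotation vector about the tool's x, y, z scaled (see below). In form: [[[claw, dx, dy, dz, rx, ry, rz], ...]]. A call has 1 to 5 rows; each row is the pose to reach, as a shift and turn from the pose commanded when the call began, along the tool's axes at that moment, turning the shorter way round; what a row does not reach only later rows make up. The controller multiplies each number of a shift by 1 m and each number of a turn by 180 degrees. A row lasts 1/8 s, in which the tool goes at most 62.5 mm and 10.7 degrees, less where a joint would pass 70% of its speed; a pose out of reach is approached as far as the arm can. A call with a number of a shift or a turn outside -1 to 1 is refused whole. A call with a gripper value outside its range is refused whole. The fingers move at their own pace and stop on an object; FORCE is the grip in N (left out, the last holds). Time passes only in rows, so rows that repeat a pose let the fingers close. It gives the time, the measured TCP pose, the force, the opening and the grip force at its end, in the units of the state.
- manip.state(): the state, without advancing time (a new reading comes with each control period).
- manip.snapshot(name): name is "scene" or "side" or "wrist"; returns the picture (420x560x3 uint8, blue, green, red); there is no depth.
- manip.get_calibration(name): a dict with "mtx" (3x3 intrinsics, pixels), "R" (3x3) and "t" (3): a world point X has camera coordinates R X + t. Camera axes: x right, y down, z forward; pixel columns grow to the right and rows downward; lengths in m; the calibration is good to about 2 mm. A picture is of the moment at which its call begins: read the wrist's pose just before it. get_calibration takes no time and is no camera call; for the wrist camera it gives the pose at the moment of the call.
- manip.close_job(): hands the job in; it is judged then, once.
The state is a dict: "clock": time; "joint_pos": joint angles; "joint_velocities": joint speeds; "joint_torque": joint torques, N m; "tool_pos": TCP position; "tcp_rot": TCP orientation; "contact_force": force on the tool from outside, world axes, zero at the start; "wrist_torque": the same for the moment, N m; "grip_width": opening from 0.0 (shut) to 1.0 (fully open); "grasp_force": force on a finger pad.
Only numpy, scipy, OpenCV 4.12 (cv2) and the standard library are available. Lean on these libraries where they do the work, as an engineer would, in place of code of your own. Each camera call takes 0.05 s, during which the arm holds its last target. There are 200 camera calls.

TASK

Get the test kiln ready for the next firing: first turn the pyrometer's red peak pointer back (counterclockwise) against its zero stop. Then pick the loose control knob off the bamboo tray, turn it so that its hole matches the D-shaped shaft on the kiln controller, push it fully onto the shaft, and press knob and spring-loaded shaft all the way in. Finish while still holding the knob pressed in: do not let go, and leave the tiles and the other things where they are.

Things in the scene. Friction and masses are not known exactly. Their poses are not given: they have to be found in the camera images.
- meter: pyrometer, a fixed black box 150 x 150 x 45 mm with a round white dial on its top; origin at the centre of its underside, z up; stands somewhere on the shelf, yaw varies. The zero mark, a thick tick with a small steel pin beside it, lies 0.6 rad counterclockwise (seen from above) of its +x axis.
- peak (a joint): angle of the peak pointer (rad): 0 at the zero stop, growing clockwise seen from above to 1.7 at the other stop. It turns with light friction (0.03 N m) and stays where it is left. To reset it, turn it counterclockwise to 0.
- peak_grip (a point): point on the vertical axis of the black reset knob in the dial's middle, 65 mm above the shelf. The knob is an upright bar 36 mm long, 12 mm wide, from 13 mm below to 12 mm above this point, on a disc 38 mm across (its top 13 mm below this point). x axis: along the bar, the way the thin red pointer (57 mm long from the axis) points; z up. Turns with the pointer.
- controller: kiln controller, a fixed grey box 160 x 150 x 60 mm with a dark top plate; origin at the centre of its underside, z up; stands somewhere on the shelf, yaw varies. The D-shaft stands upright in the middle of its top.
- shaft_tip (a point): top centre of the upright steel D-shaft, 86 mm above the shelf (26 above the controller) at rest; moves with it. Shaft 17 mm in diameter with one flat 3 mm from the axis; the top 2 mm are 1.2 mm slimmer all round. x: from the axis square towards the flat; z up. Its angle varies; stiff to turn (0.15 N m). Round its foot a brass collar 34 mm across, 3 mm high, with a red line on the flat's side.
- shaft (a joint): how far the D-shaft is pressed in (m): 0 at rest, 0.010 fully in. It springs back; it takes 4 N to start it moving and 9 N to hold it fully in.
- knob: loose black control knob standing upright on the near part of the tray; 40 mm high, about 80 g. Origin at the centre of its underside, z up. Eight-sided skirt about 50 mm across, 16 mm high; on it an upright grip bar 44 mm long (along x), 14 mm wide, 16 to 40 mm above the origin. +x is the way of the white line on the bar's top.
- knob_hole (a point): centre of the mouth of the knob's D-hole: at the knob's origin, same axes. Hole 14 mm deep, closed above, 19 mm across, its flat 4 mm from the axis on the +x side: 1 mm clearance round the shaft, free within 7 degrees, forced up to about 20. To fit, x must point as shaft_tip's x. Fully on, it is 14 mm below shaft_tip: 12 mm above the controller's top, or 2 mm with the shaft fully in.
- knob_mark (a point): outer end of the white line on top of the knob's bar: 22 mm along the knob's +x from its axis, 40 mm above its underside; same axes as the knob
- tray: fixed bamboo mat tray 240 x 190 mm, rim 12 mm high, floor 6 mm above the shelf; origin at the centre of its underside; the knob stands on its near (-x) half, the two tiles lie on its far half
- tile_a: copper-red test tile 62 x 62 x 8 mm on the tray, loose; origin at the centre of its underside
- tile_b: the second copper-red test tile, same size
- tongs: stainless tongs, 200 mm long along x, 45 mm wide, 14 mm high, lying to the left, loose; origin near its middle
- jar: clear glass jar with cork lid, 72 mm across, 110 mm high, at the back, loose; origin at the centre of its underside
- cone: white ceramic test cone on a round foot 44 mm across, 66 mm high, to the right, loose; origin at the centre of its underside
- cup: blue ceramic cup, 72 mm across, 75 mm high, to the right, loose; origin at the centre of its underside

How it is judged:
By the outcome, as a careful person would: the job done as asked, in the order asked, and still so for the second after the job is handed in, while the arm keeps its last pose, push and grip.
It also fails if it takes over 58 s, if anything falls off the work surface, if the arm or the gripper's body presses on something with over 40 N, if the wrist force passes 120 N, or if a joint passes its speed limit or range.

## Working session

There is one attempt and no reset: what is moved stays moved. The work goes in short steps, Python scripts to look and compute and a shell command to move; the robot and the scene stay as the last step left them, time stands still between calls to the robot, and variables do not carry over. Pictures are saved under pics/ and viewed, at most 10 in all, crops included, and the job is handed in when it is done.

```bash
mkdir -p pics; cat > h.py <<'E'
import numpy as np, cv2
from plant import manip
from scipy.spatial.transform import Rotation as Ro
def snap(n,f):
    c=manip.get_calibration(n); im=manip.snapshot(n); cv2.imwrite('pics/'+f+'.png',im); np.savez('pics/'+f+'.npz',**{k:np.array(c[k]) for k in('mtx','R','t')}); return im,c
def load(f): return cv2.imread('pics/'+f+'.png'),np.load('pics/'+f+'.npz')
def ray(c,uv,z):
    M,R,t=(np.array(c[k]) for k in('mtx','R','t')); t=t.ravel()
    d=R.T@np.linalg.solve(M,np.array([uv[0],uv[1],1.])); o=-R.T@t
    return o+d*(z-o[2])/d[2]
def proj(c,X):
    M,R,t=(np.array(c[k]) for k in('mtx','R','t')); p=M@(R@np.array(X)+t.ravel()); return p[:2]/p[2]
def rel(pos,yaw):
    "shift/turn in tool units to reach TCP pos, tool down with tool x at yaw deg (mod 180)"
    s=manip.state(); R0=Ro.from_euler('xyz',s['tcp_rot'],degrees=True)
    best=None
    for y in(yaw,yaw+180):
        R1=Ro.from_euler('xyz',[180,0,y],degrees=True); r=(R0.inv()*R1).as_rotvec()/np.pi
        if best is None or np.linalg.norm(r)<np.linalg.norm(best):best=r
    print('rel',np.round(R0.inv().apply(np.array(pos)-s['tool_pos']),4),np.round(best,4))
def st():
    s=manip.state(); print({k:np.round(s[k],3).tolist() for k in('clock','joint_pos','tool_pos','tcp_rot','contact_force','wrist_torque','grip_width','grasp_force')})
E
python3 - <<'E'
from h import *
st()
a=[snap(n,n+'0')[0] for n in('scene','side','wrist')]
for n in('scene','side','wrist'):
    c=manip.get_calibration(n);R=np.array(c['R']);print(n,(-R.T@np.array(c['t']).ravel()).round(3))
cv2.imwrite('pics/all0.png',cv2.resize(np.vstack([np.hstack(a[:2]),np.hstack([a[2],a[2]*0])]),(800,600)))
E
```

```text
{'clock': 0.0, 'joint_pos': [-57.317, 22.092, 0.379, -0.031, -68.408, -14.816], 'tool_pos': [0.192, -0.594, 0.23], 'tcp_rot': [179.876, -0.003, -162.144], 'contact_force': [0.635, 0.246, -0.917], 'wrist_torque': [-0.059, -0.028, -0.009], 'grip_width': 0.998, 'grasp_force': 0.0}
scene [ 1.415 -0.473  0.77 ]
side [ 0.549 -0.755  0.952]
wrist [ 0.116 -0.619  0.372]
```

View pics/all0.png

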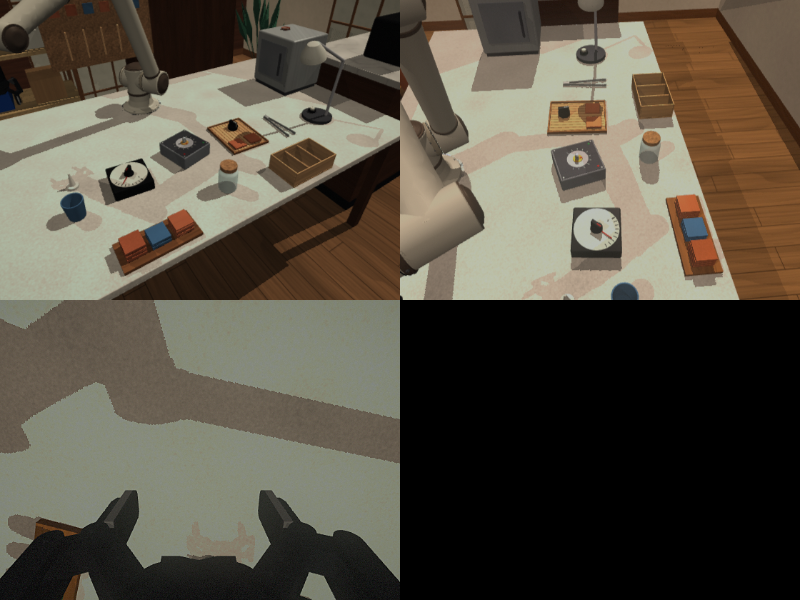

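View pics/scene0.png

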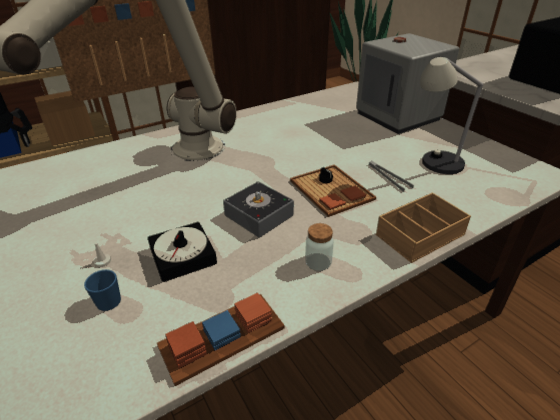

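The scene view has the meter near (182,248), the controller near (259,207), and the tray and knob near (328,180). In the side view the order from bottom to top is meter, controller, tray.

```bash
python3 - <<'E'
from h import *
im,c=load('side0')
def cr(x,y,w,h,W,H): return cv2.resize(im[y:y+h,x:x+w],(W,H),interpolation=cv2.INTER_CUBIC)
# meter 230..320,280..370 ; controller 205..295,190..270 ; tray 200..300,130..195
cv2.imwrite('pics/c1.png',np.hstack([cr(235,285,80,80,400,400),cr(210,190,80,80,400,400)]))
for n,uv,z in(('meter',(275,325),.045),('ctrl',(250,222),.06),('knob',(230,157),.046)): print(n,ray(c,uv,z).round(3))
cv2.imwrite('pics/c2.png',cr(205,138,85,51,800,480))
E
```

```text
meter [ 0.574 -0.293  0.045]
ctrl [ 0.532 -0.014  0.06 ]
knob [0.484 0.249 0.046]
```

View pics/c1.png

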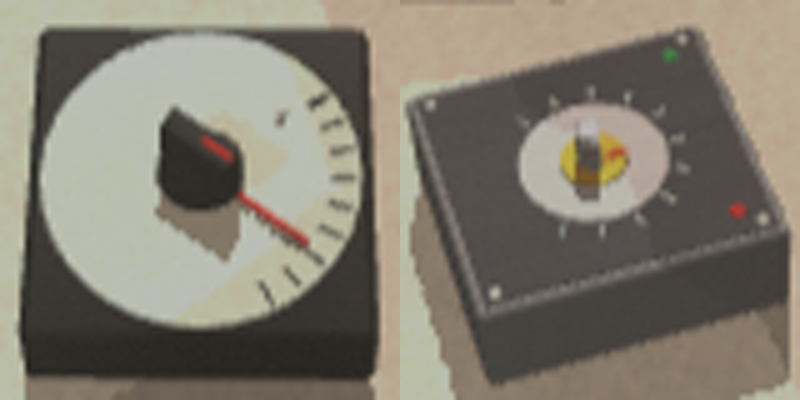

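The left crop shows the meter, with the dial centre near (275,321), the red tip near (296,334) and the zero tick near (298,305). The right crop shows the controller, with the shaft near (248,221) and the red line to its right.

```bash
python3 - <<'E'
from h import *
im,c=load('side0')
P=lambda x,y,z,ox=235,oy=285,s=5: ray(c,(ox+x/s,oy+y/s),z)
ang=lambda v: np.degrees(np.arctan2(v[1],v[0])).round(1)
# dial extremes l,r,t,b
e=[P(*p,.046) for p in((41,180),(362,170),(203,33),(203,327))]
cen=np.array([(e[0][0]+e[1][0])/2,(e[2][1]+e[3][1])/2]);print('cen',cen, 'diam',e[1][0]-e[0][0],e[2][1]-e[3][1])
tip=P(307,243,.053);z=P(317,100,.046)
print('tip',tip,np.linalg.norm(tip[:2]-cen),ang(tip[:2]-cen),'zero',ang(z[:2]-cen))
# box corners of meter top
b=[P(*p,.045) for p in((42,30),(362,30),(376,335),(25,333))];print('box',np.round(b,3).tolist())
cc=[P(*p,.06,210,190) for p in((8,102),(290,30),(388,235),(85,315))];print('ctrl',np.mean(cc,0),np.linalg.norm(cc[0]-cc[1]),np.linalg.norm(cc[1]-cc[2]),ang(cc[1]-cc[0]))
t=P(187,127,.086,210,190);r=P(216,153,.063,210,190);print('shaft',t,'red',r,ang(r-np.mean(cc,0)))
rel([cen[0],cen[1],.25],ang(tip[:2]-cen))
E
```

```text
cen [ 0.57512617 -0.28137622] diam 0.13889420871752023 0.1392417418063901
tip [ 0.61662574 -0.32096326  0.053     ] 0.05735284188620841 -43.6 zero 30.1
box [[0.508, -0.203, 0.045], [0.653, -0.216, 0.045], [0.641, -0.36, 0.045], [0.497, -0.347, 0.045]]
ctrl [ 0.52854336 -0.01717856  0.06      ] 0.15290991089013847 0.1461113413111977 14.2
shaft [ 0.52715571 -0.01345739  0.086     ] red [ 0.5404723  -0.01224161  0.063     ] 22.5
rel [-0.461   0.1804 -0.0193] [ 4.000e-04 -3.000e-04  3.414e-01]
```

View pics/c2.png

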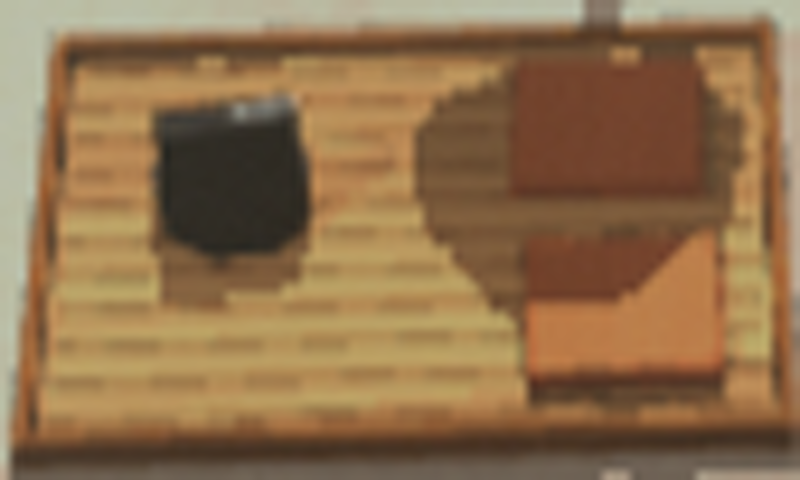

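The measurements agree: the dial is 139 mm across, the pointer is at -43.6° and the zero mark at 30.1°, so peak is about 74°. Next I move above the meter.

```bash
python3 -m inch '[[[1,-0.461,0.1804,-0.01,0,0,0.3414],[1,-0.461,0.1804,-0.01,0,0,0.3414],[1,-0.461,0.1804,-0.01,0,0,0.3414],[1,-0.461,0.1804,-0.01,0,0,0.3414],[1,-0.461,0.1804,-0.01,0,0,0.3414]]]' 40
python3 -c "
from h import *
rel([.5751,-.2814,.2],-43.6)"
```

```text
clock: 0.78
tool_pos: [0.4192, -0.4094, 0.2371]
tcp_rot: [180.0, -0.0, 147.4]
contact_force: [-0.0, -0.5, 0.1]
grip_width: 0.998
grasp_force: 0.0
rel [-0.0624  0.1918  0.0371] [ 0.     -0.0001  0.0612]
```

```bash
python3 -m inch '[[[1,-0.0624,0.1918,0.037,0,0,0.0612],[1,-0.0624,0.1918,0.037,0,0,0.0612],[1,-0.0624,0.1918,0.037,0,0,0.0612],[1,-0.0624,0.1918,0.037,0,0,0.0612],[1,-0.0624,0.1918,0.037,0,0,0.0612]]]'
python3 -c "
from h import *
st();im,c=snap('wrist','w1')
for X in([.5751,-.2814,.077],[.6166,-.321,.053],[.5751,-.2814,.046]):print(proj(c,X))"
```

```text
clock: 1.4
tool_pos: [0.5736, -0.2811, 0.1992]
tcp_rot: [-179.9, -0.1, 136.8]
contact_force: [-0.9, -0.7, -0.1]
grip_width: 0.999
grasp_force: 0.0
{'clock': 1.4, 'joint_pos': [-11.62, 24.705, -0.084, -0.003, -65.32, -121.54], 'tool_pos': [0.574, -0.281, 0.199], 'tcp_rot': [-179.945, -0.095, 136.839], 'contact_force': [-0.935, -0.726, -0.114], 'wrist_torque': [-0.062, -0.005, -0.028], 'grip_width': 0.999, 'grasp_force': 0.0}
[279.06124465 207.42099725]
[278.45774625 251.5877275 ]
[278.94248872 198.84614642]
```

View pics/w1.png

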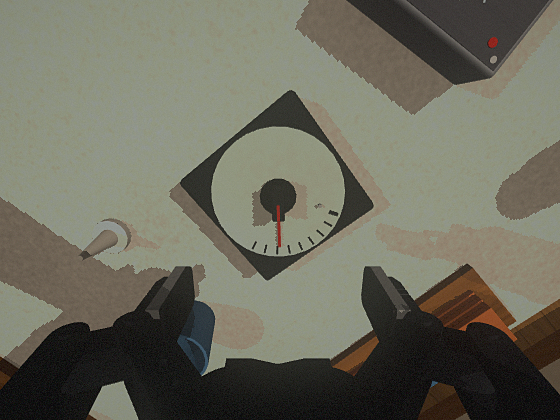

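The wrist view shows the knob disc near (277,196) and the pointer running straight down to (279,247), in line with the tool x axis. The dial centre looks about 7 px off the prediction, so I'll check it with ellipse fits.

```bash
python3 - <<'E'
from h import *
for f,roi in(('w1',(195,110,165,160)),('side0',(235,285,80,70)),('scene0',(148,220,66,50))):
    im,c=load(f);x,y,w,h=roi;g=cv2.cvtColor(im[y:y+h,x:x+w],cv2.COLOR_BGR2GRAY)
    _,m=cv2.threshold(g,0,255,cv2.THRESH_OTSU)
    cs,_=cv2.findContours(m,cv2.RETR_EXTERNAL,cv2.CHAIN_APPROX_NONE)
    M=np.array([w/2,h/2])
    k=max([q for q in cs if not(q[:,0,0].min()==0 or q[:,0,1].min()==0 or q[:,0,0].max()==w-1 or q[:,0,1].max()==h-1)],key=cv2.contourArea)
    hull=cv2.convexHull(k)[:,0,:]+np.array([x,y])
    # circle fit on the plane
    W=np.array([ray(c,p,.046)[:2] for p in hull]);A=np.c_[2*W,np.ones(len(W))];s=np.linalg.lstsq(A,(W**2).sum(1),rcond=None)[0]
    print(f,s[:2].round(4),'r',np.sqrt(s[2]+s[0]**2+s[1]**2).round(4),len(hull))
    hsv=cv2.cvtColor(im[y:y+h,x:x+w],cv2.COLOR_BGR2HSV);r=((hsv[...,0]<8)|(hsv[...,0]>172))&(hsv[...,1]>130)&(hsv[...,2]>70)
    p=np.argwhere(r)[:,::-1]+np.array([x,y]);W=np.array([ray(c,q,.053)[:2] for q in p]);d=np.linalg.norm(W-s[:2],axis=1);T=W[np.argsort(d)[-4:]].mean(0)
    print(' tip',T,np.linalg.norm(T-s[:2]).round(4),np.degrees(np.arctan2(*(T-s[:2])[::-1])).round(1))
    R=np.array(c['R']);print(' optical axis',R[2].round(3))
E
```

```text
w1 [ 0.5714 -0.2799] r 0.0695 52
 tip [ 0.61214097 -0.31565166] 0.0542 -41.3
 optical axis [ 0.223 -0.21  -0.952]Traceback (most recent call last):
  File "<stdin>", line 7, in <module>
ValueError: max() iterable argument is empty
```

The fits agree within about 4 mm, and that difference runs along the bar, so it doesn't matter for the grip. Next I go down and close.

```bash
python3 -m inch '[[[1,0.002,0,0.06,0,0,0],[0.6,0.002,0,0.12,0,0,0],[0.6,0.002,0,0.143,0,0,0],[0.6,0.002,0,0.143,0,0,0],[0.3,0.002,0,0.143,0,0,0]]]' 40
python3 -m inch '[[[0,0,0,0,0,0,0],[0,0,0,0,0,0,0],[0,0,0,0,0,0,0],[0,0,0,0,0,0,0],[0,0,0,0,0,0,0]]]' 40
```

```text
clock: 2.08
tool_pos: [0.5724, -0.282, 0.0592]
tcp_rot: [179.9, 0.2, 136.7]
contact_force: [-0.8, 0.2, 0.2]
grip_width: 0.4
grasp_force: 0.0
clock: 2.7
tool_pos: [0.5733, -0.2809, 0.0595]
tcp_rot: [179.9, 0.2, 136.8]
contact_force: [0.2, 1.7, 6.1]
grip_width: 0.125
grasp_force: 42.9
```

```bash
python3 -m inch '[[[0,0,0,-0.001,0,0,-0.055],[0,0,0,-0.001,0,0,-0.11],[0,0,0,-0.001,0,0,-0.165],[0,0,0,-0.001,0,0,-0.22],[0,0,0,-0.001,0,0,-0.275]]]'; python3 -c "
from h import *
st()"
python3 -m inch '[[[0,0,0,0,0,0,-0.045],[0,0,0,0,0,0,-0.09],[0,0,0,0,0,0,-0.12],[0,0,0,0,0,0,-0.13]]]'; python3 -c "
from h import *
st()"
```

```text
clock: 3.32
tool_pos: [0.5737, -0.2797, 0.0595]
tcp_rot: [-180.0, 0.3, -173.4]
contact_force: [2.4, 5.4, 3.9]
grip_width: 0.128
grasp_force: 42.5
{'clock': 3.325, 'joint_pos': [-11.517, 32.312, -9.393, -0.08, -48.048, -71.832], 'tool_pos': [0.574, -0.28, 0.06], 'tcp_rot': [-179.98, 0.253, -173.402], 'contact_force': [2.399, 5.36, 3.867], 'wrist_torque': [1.56, -0.623, -0.064], 'grip_width': 0.128, 'grasp_force': 42.509}
clock: 3.82
tool_pos: [0.5735, -0.2791, 0.0595]
tcp_rot: [-179.9, 0.2, -150.3]
contact_force: [2.5, 5.7, 4.4]
grip_width: 0.124
grasp_force: 42.7
{'clock': 3.825, 'joint_pos': [-11.484, 32.296, -9.405, -0.129, -48.086, -48.696], 'tool_pos': [0.574, -0.279, 0.06], 'tcp_rot': [-179.932, 0.223, -150.266], 'contact_force': [2.454, 5.67, 4.354], 'wrist_torque': [1.912, -0.578, -0.278], 'grip_width': 0.124, 'grasp_force': 42.73}
```

```bash
python3 -m inch '[[[0,0,0,0,0,0,-0.015],[0,0,0,0,0,0,-0.025],[0,0,0,0,0,0,-0.025]]]'; python3 -c "
from h import *
st()"
```

```text
clock: 4.2
tool_pos: [0.5735, -0.279, 0.0596]
tcp_rot: [-179.9, 0.3, -146.1]
contact_force: [1.4, 6.3, 4.9]
grip_width: 0.129
grasp_force: 57.4
{'clock': 4.2, 'joint_pos': [-11.512, 32.285, -9.388, -0.215, -48.083, -44.483], 'tool_pos': [0.574, -0.279, 0.06], 'tcp_rot': [-179.938, 0.285, -146.138], 'contact_force': [1.429, 6.292, 4.857], 'wrist_torque': [2.032, -0.621, -1.256], 'grip_width': 0.129, 'grasp_force': 57.387}
```

```bash
python3 -m inch '[[[0,0,0,0,0,0,0.019],[0,0,0,0,0,0,0.019],[0.5,0,0,0,0,0,0.019],[0.5,0,0,0,0,0,0.019],[0.5,0,0,-0.05,0,0,0.019]]]'; python3 - <<'E'
from h import *
im,c=load('side0')
P=lambda x,y,z: ray(c,(205+x/9.41,138+y/9.41),z)
a=P(160,118,.046);b=P(293,104,.046);print(a,b,np.linalg.norm(a-b),np.degrees(np.arctan2(*(b-a)[1::-1])))
m=(a+b)/2;rel([m[0],m[1],.2],0);st()
E
```

```text
clock: 4.82
tool_pos: [0.5684, -0.2799, 0.1041]
tcp_rot: [179.5, -0.4, -149.3]
contact_force: [0.8, -0.1, 0.2]
grip_width: 0.499
grasp_force: 0.0
[0.46097734 0.27901404 0.046     ] [0.50271019 0.28187084 0.046     ] 0.04183051913230179 3.916032105869354
rel [-0.2106  0.5269 -0.0933] [ 0.0019 -0.0031  0.1704]
{'clock': 4.825, 'joint_pos': [-11.635, 29.418, -7.062, -0.059, -54.163, -47.667], 'tool_pos': [0.568, -0.28, 0.104], 'tcp_rot': [179.532, -0.444, -149.334], 'contact_force': [0.786, -0.129, 0.202], 'wrist_torque': [-0.014, -0.118, 0.056], 'grip_width': 0.499, 'grasp_force': 0.0}
```

Peak stop reached (wrist torque rose to 1.26 N m). I'll stop over the controller on the way for a close look.

```bash
python3 -c "
from h import *
rel([.528,-.015,.22],4)"
```

```text
rel [-0.0995  0.2494 -0.1147] [ 0.002  -0.003   0.1481]
```

```bash
python3 -m inch '[[[0.7,0,0,-0.06,0,0,0],[1,-0.02,0.05,-0.1147,0.002,-0.003,0.1481],[1,-0.0995,0.2494,-0.1147,0.002,-0.003,0.1481],[1,-0.0995,0.2494,-0.1147,0.002,-0.003,0.1481],[1,-0.0995,0.2494,-0.1147,0.002,-0.003,0.1481]]]'
python3 -m inch '[[[1,-0.0365,0.058,0,0,0,0],[1,-0.0365,0.058,0,0,0,0]]]'; python3 - <<'E'
from h import *
st();rel([.528,-.015,.22],4);im,c=snap('wrist','w2');print(proj(c,[.528,-.015,.086]))
E
```

```text
clock: 5.45
tool_pos: [0.5357, -0.0551, 0.2212]
tcp_rot: [-179.8, 0.6, -176.0]
contact_force: [0.7, 1.5, -0.0]
grip_width: 1.0
grasp_force: 0.0
clock: 5.7
tool_pos: [0.5697, 0.007, 0.2211]
tcp_rot: [-179.8, 0.6, -175.7]
contact_force: [0.3, -0.1, -0.2]
grip_width: 0.998
grasp_force: 0.0
{'clock': 5.7, 'joint_pos': [17.188, 16.791, -9.024, 0.409, -63.629, -103.062], 'tool_pos': [0.57, 0.007, 0.221], 'tcp_rot': [-179.767, 0.624, -175.693], 'contact_force': [0.349, -0.053, -0.19], 'wrist_torque': [-0.076, 0.024, 0.007], 'grip_width': 0.998, 'grasp_force': 0.0}
rel [ 0.0432 -0.0188  0.0007] [-0.0013  0.0035  0.0017]
[258.48283592 156.8934188 ]
```

```bash
python3 - <<'E'
from h import *
im,c=load('w2');x,y=185,90
cv2.imwrite('pics/w2c.png',cv2.resize(im[y:y+150,x:x+150],(600,600),interpolation=cv2.INTER_CUBIC))
E
```

```text
(no output)
```

View pics/w2c.png

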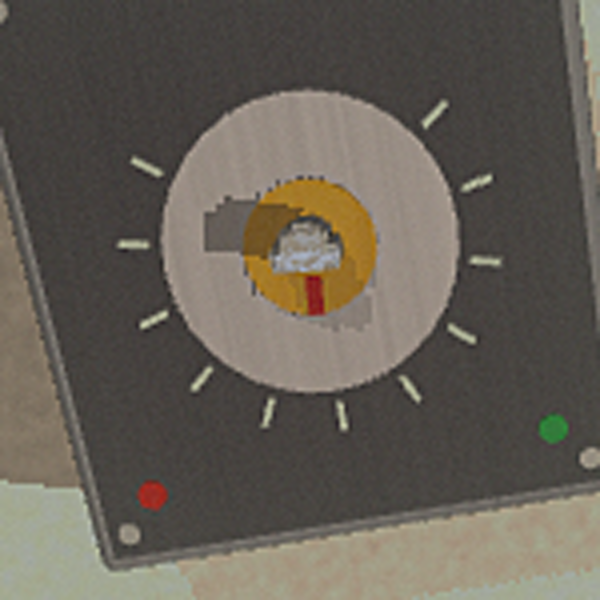

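The crop shows the brass collar centre near (309,246), with the red line below it at (315,295), so the flat faces image-down (roughly world +x).

```bash
python3 - <<'E'
from h import *
im,c=load('w2');x,y=235,125;s=im[y:y+55,x:x+55];hsv=cv2.cvtColor(s,cv2.COLOR_BGR2HSV).astype(int);H,S,V=hsv[...,0],hsv[...,1],hsv[...,2]
def circ(W):
    A=np.c_[2*W,np.ones(len(W))];q=np.linalg.lstsq(A,(W**2).sum(1),rcond=None)[0];return q[:2],np.sqrt(q[2]+q[:2]@q[:2])
def W(m,z): return np.array([ray(c,p,z)[:2] for p in np.argwhere(m)[:,::-1]+[x,y]])
yel=(S>110)&(V>50)
n,lab,stt,_=cv2.connectedComponentsWithStats(yel.astype(np.uint8));m=lab==1+np.argmax(stt[1:,4])
hull=cv2.convexHull(np.argwhere(m)[:,::-1].astype(np.int32))[:,0]+[x,y]
cen,r=circ(np.array([ray(c,p,.063)[:2] for p in hull]));print('collar',cen.round(4),r.round(4))
red=W(((H<6)|(H>174))&(S>130),.063);v=red.mean(0)-cen;u=np.linalg.svd(red-red.mean(0))[2][0];u*=np.sign(u@v)
print(len(red),'red ang from cen',np.degrees(np.arctan2(v[1],v[0])),'dir',np.degrees(np.arctan2(u[1],u[0])),np.linalg.norm(v))
# shaft top: grey bright pixels
g=(S<70)&(V>140);n,lab,stt,ce=cv2.connectedComponentsWithStats(g.astype(np.uint8));
for i in range(1,n):
    if stt[i,4]>20:
        T=W(lab==i,.086);print('grey',stt[i],T.mean(0).round(4),np.ptp(T,axis=0).round(4))
a=ray(c,(x*0+185+273/4,90+273/4),.086);b=ray(c,(185+342/4,90+271/4),.086);print('flat ends',a,b,np.degrees(np.arctan2(*(b-a)[1::-1]))+90)
im,c=load('side0');x,y=200,150
print('side collar px',proj(c,[*cen,.063]),'tip',proj(c,[*cen,.086]))
rel([.482,.281,.2],4)
E
```

```text
collar [ 0.5255 -0.0131] 0.0169
35 red ang from cen 9.38690885104051 dir 8.18210253015725 0.01258471643037105
grey [   0    0   55   55 1838] [ 0.5232 -0.0109] [0.0531 0.0529]
grey [ 19  23  16  10 112] [ 0.5241 -0.0128] [0.0091 0.0141]
flat ends [ 0.52963373 -0.01984251  0.086     ] [ 0.52794796 -0.00368975  0.086     ] 185.95804486798164
side collar px [247.27810221 221.27399856] tip [246.73754591 215.34513621]
rel [0.067  0.2808 0.019 ] [-0.0013  0.0032  0.0012]
```

```bash
python3 -m inch '[[[1,0.067,0.2808,0.019,0,0,0],[1,0.067,0.2808,0.019,0,0,0],[1,0.067,0.2808,0.019,0,0,0],[1,0.067,0.2808,0.019,0,0,0],[1,0.067,0.2808,0.019,0,0,0]]]'
python3 -m inch '[[[1,0,0,0,0,0.003,0],[1,0,0,0,0,0.003,0]]]'; python3 - <<'E'
from h import *
st();im,c=snap('wrist','w3');print(proj(c,[.482,.281,.046]))
cv2.imwrite('pics/w3c.png',cv2.resize(im[130:280,200:350],(600,600),interpolation=cv2.INTER_CUBIC))
E
```

```text
clock: 6.38
tool_pos: [0.4815, 0.28, 0.2001]
tcp_rot: [-179.7, 0.6, -175.9]
contact_force: [-0.1, -0.6, 0.6]
grip_width: 1.002
grasp_force: 0.0
clock: 6.62
tool_pos: [0.4826, 0.2781, 0.2002]
tcp_rot: [-179.7, 0.0, -176.0]
contact_force: [-0.2, 0.0, -0.3]
grip_width: 1.001
grasp_force: 0.0
{'clock': 6.625, 'joint_pos': [46.74, 16.919, -11.96, 0.238, -61.28, -132.883], 'tool_pos': [0.483, 0.278, 0.2], 'tcp_rot': [-179.739, 0.026, -176.028], 'contact_force': [-0.166, 0.003, -0.318], 'wrist_torque': [0.005, -0.034, -0.033], 'grip_width': 1.001, 'grasp_force': 0.0}
[281.39421539 197.10732843]
```

View pics/w3c.png

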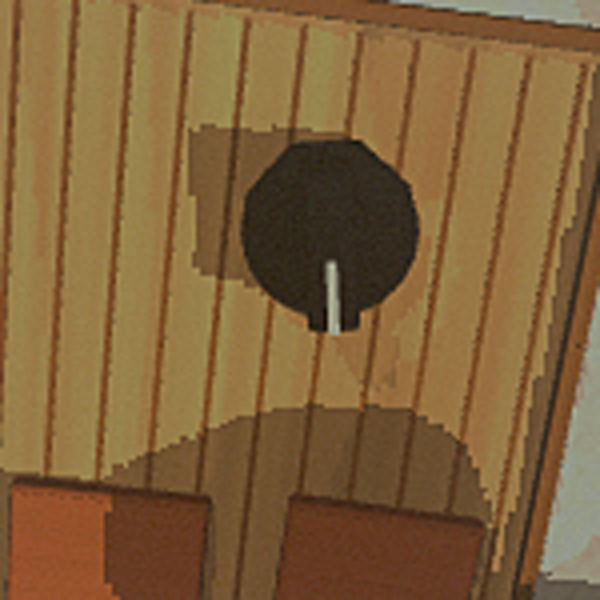

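The knob is seen at crop (330,228), with its white line running from (331,263) to the outer end at (334,332).

```bash
python3 - <<'E'
from h import *
im,c=load('w3');p=lambda a,z=.046:ray(c,(200+a[0]/4,130+a[1]/4),z)
hsv=cv2.cvtColor(im[190:216,272:292],cv2.COLOR_BGR2HSV);m=(hsv[...,2]>110)&(hsv[...,1]<70)
w=np.array([ray(c,q,.046)[:2] for q in np.argwhere(m)[:,::-1]+[272,190]])
u=np.linalg.svd(w-w.mean(0))[2][0];u*=np.sign(u[0]);ya=np.degrees(np.arctan2(u[1],u[0]))
e=p((334,333))[:2];print(len(w),'yaw',ya,'mark',e,'axis',e-.022*u,'line len',np.ptp((w@u)))
sk=p((330,223),.022);print('skirt centre',sk)
ax=e-.022*u;rel([*ax,.1],ya)
E
```

```text
45 yaw 6.573378766006667 mark [0.49961517 0.28454071] axis [0.47775979 0.28202225] line len 0.01881782428289136
skirt centre [0.47515681 0.28190723 0.022     ]
rel [0.0048 0.005  0.1003] [-0.0014  0.0002 -0.0147]
```

```bash
python3 -m inch '[[[0.7,0.0035,0.004,0.06,-0.0014,0,-0.0147],[0.6,0.0035,0.004,0.12,-0.0014,0,-0.0147],[0.6,0.0035,0.004,0.165,-0.0014,0,-0.0147],[0.6,0.0035,0.004,0.173,-0.0014,0,-0.0147],[0.6,0.0035,0.004,0.173,-0.0014,0,-0.0147]]]' 40
python3 -c "
from h import *
st();rel([.479,.282,.0255],6.6)"
```

```text
clock: 7.3
tool_pos: [0.4798, 0.2822, 0.0282]
tcp_rot: [180.0, 0.1, -173.3]
contact_force: [-0.4, 0.4, -0.1]
grip_width: 0.604
grasp_force: 0.0
{'clock': 7.3, 'joint_pos': [47.166, 28.613, -23.017, 0.074, -38.251, -130.573], 'tool_pos': [0.48, 0.282, 0.028], 'tcp_rot': [179.957, 0.12, -173.35], 'contact_force': [-0.419, 0.443, -0.071], 'wrist_torque': [0.036, -0.016, 0.047], 'grip_width': 0.604, 'grasp_force': 0.0}
rel [ 0.0008 -0.0001  0.0027] [0.0002 0.0007 0.0003]
```

```bash
python3 -m inch '[[[0,0.0005,0,0.0015,0,0,0],[0,0.0005,0,0.0015,0,0,0],[0,0.0005,0,0.0015,0,0,0],[0,0.0005,0,0.0015,0,0,0],[0,0.0005,0,0.0015,0,0,0]]]' 30
python3 -m inch '[[[0,0,0,0,0,0,0],[0,0,0,0,0,0,0],[0,0,0,-0.03,0,0,0],[0,0,0,-0.08,0,0,0],[0,0,0,-0.12,0,0,0]]]' 80
python3 - <<'E'
from h import *
st()
rel([.526,-.0131,.15],8)
im,c=snap('wrist','w4');im2,_=snap('side','s4')
cv2.imwrite('pics/v4.png',np.hstack([cv2.resize(im[180:420,140:420],(466,400),interpolation=cv2.INTER_CUBIC),cv2.resize(im2[100:200,190:273],(332,400),interpolation=cv2.INTER_CUBIC)]))
E
```

```text
clock: 7.92
tool_pos: [0.4791, 0.2832, 0.0276]
tcp_rot: [179.9, 0.2, -173.3]
contact_force: [-0.9, -0.1, 6.8]
grip_width: 0.16
grasp_force: 30.9
clock: 8.55
tool_pos: [0.4781, 0.2825, 0.1478]
tcp_rot: [179.9, 0.1, -173.3]
contact_force: [0.6, 0.3, -0.1]
grip_width: 0.14
grasp_force: 78.7
{'clock': 8.55, 'joint_pos': [47.31, 19.598, -16.301, 0.022, -53.976, -130.609], 'tool_pos': [0.478, 0.283, 0.148], 'tcp_rot': [179.933, 0.106, -173.286], 'contact_force': [0.625, 0.344, -0.074], 'wrist_torque': [0.08, -0.065, -0.06], 'grip_width': 0.14, 'grasp_force': 78.662}
rel [-0.013  -0.2992 -0.0025] [ 0.0004  0.0006 -0.0071]
```

View pics/v4.png

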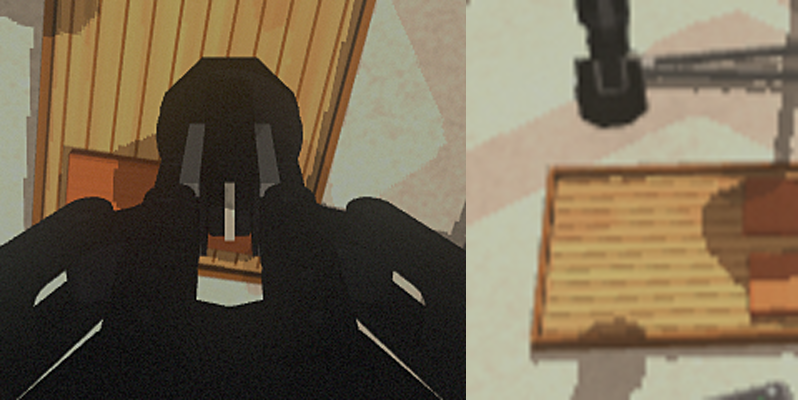

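The knob is held. In the wrist crop the white line runs from (229,184) to (230,241), parallel to the tool x axis, and the skirt's far edge is at (230,57).

```bash
python3 - <<'E'
from h import *
im,c=load('w4');s=manip.state();tp=np.array(s['tool_pos']);R0=Ro.from_euler('xyz',s['tcp_rot'],degrees=True)
q=lambda x,y,dz: R0.inv().apply(ray(c,(140+x/1.664,180+y/1.667),tp[2]+dz)-tp).round(4)
print('tcp px',proj(c,tp))
print('mark end',q(230,241,.0184),'line start',q(229,184,.0184))
print('skirt far edge',q(230,57,-.0056),'left',q(157,125,-.0056),'right',q(303,125,-.0056), 'w/ bottom z',q(230,57,-.0216))
E
```

```text
tcp px [280.92051764 277.85769242]
mark end [-0.0154 -0.0014 -0.0183] line start [ 0.004  -0.0017 -0.0185]
skirt far edge [ 0.0343 -0.0015  0.0052] left [ 0.0109 -0.0254  0.0053] right [0.0108 0.0224 0.0056] w/ bottom z [ 0.0291 -0.0015  0.0213]
```

```bash
python3 -m inch '[[[0,-0.017,-0.2992,0,0,0,-0.007],[0,-0.017,-0.2992,0,0,0,-0.007],[0,-0.017,-0.2992,0,0,0,-0.007],[0,-0.017,-0.2992,0,0,0,-0.007],[0,-0.017,-0.2992,0,0,0,-0.007]]]' 80
python3 -m inch '[[[0,0,0,0.02,0,0,0],[0,0,0,0.03,0,0,0],[0,0,0,0.03,0,0,0],[0,0,0,0.03,0,0,0]]]'
python3 - <<'E'
from h import *
st();rel([.530,-.0131,.118],8)
a,_=snap('side','s5');b,_=snap('scene','c5');w,_=snap('wrist','w5')
r=lambda im,x,y,n:cv2.resize(im[y:y+n,x:x+n],(400,400),interpolation=cv2.INTER_CUBIC)
cv2.imwrite('pics/v5.png',np.hstack([r(a,210,180,80),r(b,220,145,80)]))
E
```

```text
clock: 9.28
tool_pos: [0.5293, -0.015, 0.1452]
tcp_rot: [180.0, -0.0, -172.1]
contact_force: [0.2, 0.8, -0.9]
grip_width: 0.145
grasp_force: 78.7
clock: 9.78
tool_pos: [0.5303, -0.0121, 0.1162]
tcp_rot: [180.0, 0.1, -172.0]
contact_force: [-0.7, 1.3, -0.6]
grip_width: 0.144
grasp_force: 78.8
{'clock': 9.775, 'joint_pos': [16.226, 19.548, -21.875, -0.005, -48.475, -98.175], 'tool_pos': [0.53, -0.012, 0.116], 'tcp_rot': [179.982, 0.1, -171.952], 'contact_force': [-0.729, 1.261, -0.551], 'wrist_torque': [0.014, 0.014, -0.01], 'grip_width': 0.144, 'grasp_force': 78.761}
rel [ 0.0005 -0.001  -0.0018] [0.0001 0.0006 0.0003]
```

View pics/v5.png

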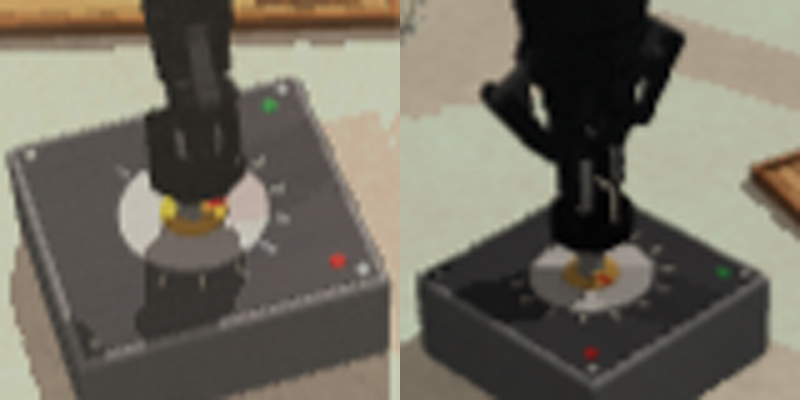

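The side crop has the skirt at x 147–244 and the collar at 160–228. The scene crop has the skirt at x 551–633 and the collar at 564–620. I triangulate both from their columns in the same two cameras.

```bash
python3 - <<'E'
from h import *
def tri(us,cs,z): # us: columns
    A=[];b=[]
    for u,c in zip(us,cs):
        M,R,t=(np.array(c[k]) for k in('mtx','R','t'));P=M@np.c_[R,t.ravel()]
        r=P[0]-u*P[2];A.append(r[:2]);b.append(-(r[2]*z+r[3]))
    return np.linalg.solve(A,b)
out={}
for f,(x,y,w,h) in(('side0',(230,205,40,35)),('scene0',(244,185,34,30)),('side5',(230,212,40,24)),('scene5',(240,185,40,28))):
    g={'side5':'s5','scene5':'c5'}.get(f,f)
    im,c=load(g);s=cv2.cvtColor(im[y:y+h,x:x+w],cv2.COLOR_BGR2HSV);m=(s[...,0]>10)&(s[...,0]<32)&(s[...,1]>120)&(s[...,2]>60)
    k=np.argwhere(m)[:,1];print(f,'collar cols',k.min()+x,k.max()+x,m.sum());out[f]=((k.min()+k.max())/2+x,c)
for g,ys,x0,x1 in(('s5',range(205,216),225,270),('c5',range(186,192),240,275)):
    im,c=load(g);G=im.max(2)
    E=[]
    for y in ys:
        k=np.where(G[y,x0:x1]<48)[0]+x0;E.append((k.min(),k.max()))
    print(g,E);out[g]=(np.median([sum(e)/2 for e in E]),c)
for a,b in(('side0','scene0'),('side5','scene5')):print('shaft',tri((out[a][0],out[b][0]),(out[a][1],out[b][1]),.0615).round(4))
print('knob',tri((out['s5'][0],out['c5'][0]),(out['s5'][1],out['c5'][1]),.101).round(4))
E
```

```text
side0 collar cols 242 254 69
scene0 collar cols 253 263 36
side5 collar cols 242 254 58
scene5 collar cols 253 263 32
s5 [(np.int64(240), np.int64(256)), (np.int64(240), np.int64(257)), (np.int64(240), np.int64(257)), (np.int64(240), np.int64(257)), (np.int64(240), np.int64(257)), (np.int64(240), np.int64(257)), (np.int64(240), np.int64(256)), (np.int64(240), np.int64(258)), (np.int64(240), np.int64(258)), (np.int64(240), np.int64(257)), (np.int64(240), np.int64(257))]
c5 [(np.int64(250), np.int64(266)), (np.int64(249), np.int64(266)), (np.int64(248), np.int64(268)), (np.int64(246), np.int64(269)), (np.int64(244), np.int64(271)), (np.int64(243), np.int64(273))]
shaft [ 0.5273 -0.0126]
shaft [ 0.5273 -0.0126]
knob [ 0.5307 -0.0134]
```

The knob sits about 3.3 mm too far in +x and is centred on the TCP. I correct that and come down gently.

```bash
python3 -m inch '[[[0,0.0032,0.0012,0,0,0,0],[0,0.0032,0.0012,0.004,0,0,0],[0,0.0032,0.0012,0.008,0,0,0],[0,0.0032,0.0012,0.0105,0,0,0],[0,0.0032,0.0012,0.0125,0,0,0]]]' 80
python3 -m inch '[[[0,0,0,0.001,0,0,0],[0,0,0,0.001,0,0,0]]]'; python3 -c "
from h import *
st()"
```

```text
clock: 10.55
tool_pos: [0.5266, -0.0121, 0.103]
tcp_rot: [180.0, 0.0, -172.0]
contact_force: [0.5, -0.7, -0.4]
grip_width: 0.137
grasp_force: 78.8
clock: 10.8
tool_pos: [0.5267, -0.0121, 0.1022]
tcp_rot: [180.0, 0.1, -172.0]
contact_force: [-0.0, -0.7, -0.4]
grip_width: 0.142
grasp_force: 78.8
{'clock': 10.8, 'joint_pos': [16.336, 20.295, -23.231, -0.019, -46.42, -98.362], 'tool_pos': [0.527, -0.012, 0.102], 'tcp_rot': [179.979, 0.052, -172.04], 'contact_force': [-0.024, -0.747, -0.443], 'wrist_torque': [-0.018, 0.01, 0.02], 'grip_width': 0.142, 'grasp_force': 78.761}
```

There is no contact force at 5 mm below the tip height, so the knob is sliding on. Continuing.

```bash
python3 -m inch '[[[0,0,0,0.002,0,0,0],[0,0,0,0.004,0,0,0],[0,0,0,0.006,0,0,0],[0,0,0,0.0065,0,0,0]]]'
python3 -m inch '[[[0,0,0,0.002,0,0,0],[0,0,0,0.004,0,0,0],[0,0,0,0.004,0,0,0],[0,0,0,0.004,0,0,0]]]'; python3 -c "
from h import *
st()"
```

```text
clock: 11.3
tool_pos: [0.5265, -0.0121, 0.0956]
tcp_rot: [180.0, 0.0, -172.0]
contact_force: [-0.4, -0.4, -1.3]
grip_width: 0.144
grasp_force: 78.8
clock: 11.8
tool_pos: [0.5268, -0.012, 0.0921]
tcp_rot: [180.0, 0.1, -172.0]
contact_force: [-0.9, 0.3, 3.2]
grip_width: 0.147
grasp_force: 79.3
{'clock': 11.8, 'joint_pos': [16.34, 21.068, -23.858, -0.011, -44.985, -98.361], 'tool_pos': [0.527, -0.012, 0.092], 'tcp_rot': [179.98, 0.086, -172.029], 'contact_force': [-0.903, 0.265, 3.236], 'wrist_torque': [0.04, 0.366, -0.035], 'grip_width': 0.147, 'grasp_force': 79.253}
```

The seat contact came at the expected height, so I press in now.

```bash
python3 -m inch '[[[0,0,0,0.003,0,0,0],[0,0,0,0.006,0,0,0],[0,0,0,0.008,0,0,0],[0,0,0,0.008,0,0,0]]]' 100
python3 -m inch '[[[0,0,0,0.001,0,0,0],[0,0,0,0.002,0,0,0],[0,0,0,0.002,0,0,0]]]'
python3 -m inch '[[[0,0,0,0.001,0,0,0],[0,0,0,0.001,0,0,0],[0,0,0,0.001,0,0,0]]]'; python3 -c "
from h import *
st()"
```

```text
clock: 12.3
tool_pos: [0.5269, -0.0121, 0.0848]
tcp_rot: [180.0, 0.1, -172.0]
contact_force: [-2.2, 0.2, 10.0]
grip_width: 0.136
grasp_force: 102.8
clock: 12.68
tool_pos: [0.527, -0.0121, 0.0847]
tcp_rot: [-180.0, 0.1, -172.0]
contact_force: [-6.8, 1.2, 22.3]
grip_width: 0.134
grasp_force: 104.4
clock: 13.05
tool_pos: [0.5271, -0.0121, 0.0846]
tcp_rot: [-180.0, 0.1, -172.0]
contact_force: [-10.2, 2.6, 27.2]
grip_width: 0.136
grasp_force: 105.1
{'clock': 13.05, 'joint_pos': [16.362, 21.656, -24.355, 0.076, -43.847, -98.37], 'tool_pos': [0.527, -0.012, 0.085], 'tcp_rot': [-179.969, 0.147, -171.953], 'contact_force': [-10.173, 2.59, 27.239], 'wrist_torque': [0.725, 2.858, -0.011], 'grip_width': 0.136, 'grasp_force': 105.143}
```

```bash
python3 -m inch '[[[0,0,0,-0.0008,0,0,0],[0,0,0,-0.0008,0,0,0],[0,0,0,-0.0008,0,0,0]]]'; python3 - <<'E'
from h import *
st();a,ca=snap('side','s6');b,cb=snap('scene','c6')
r=lambda im,x,y,n:cv2.resize(im[y:y+n,x:x+n],(400,400),interpolation=cv2.INTER_CUBIC)
m=r(a,235,285,80)
cv2.imwrite('pics/v6.png',cv2.resize(np.hstack([r(b,229,160,60),r(a,218,185,60),m]),(798,266)) if 0 else np.vstack([np.hstack([r(b,239,170,40),r(a,228,195,40)]),np.hstack([m,m*0])])[:600])
E
python3 - <<'E'
from h import *
# near lower skirt edge expected rows in scene if underside at .062 / .065
_,c=load('c6')
for z in(.062,.065,.072):
    ctr=np.array([.5273,-.0126]);P=[proj(c,[ctr[0]+.025*np.cos(t),ctr[1]+.025*np.sin(t),z]) for t in np.linspace(0,6.28,60)]
    P=np.array(P);print(z,'bottom row',P[:,1].max().round(2),'crop',((P[:,1].max()-170)*10).round(0))
im,c=load('s6');ang=lambda v:np.degrees(np.arctan2(v[1],v[0]))
x,y=235,285;h=cv2.cvtColor(im[y:y+75,x:x+80],cv2.COLOR_BGR2HSV);m=((h[...,0]<8)|(h[...,0]>172))&(h[...,1]>130)&(h[...,2]>70)
W=np.array([ray(c,q,.053)[:2] for q in np.argwhere(m)[:,::-1]+[x,y]])-[.5751,-.2814]
d=np.linalg.norm(W,axis=1);T=W[np.argsort(d)[-4:]].mean(0);print('tip',np.linalg.norm(T),ang(T))
E
```

```text
clock: 13.42
tool_pos: [0.527, -0.0121, 0.0846]
tcp_rot: [-180.0, 0.1, -172.0]
contact_force: [-8.5, 2.9, 22.7]
grip_width: 0.136
grasp_force: 104.4
{'clock': 13.425, 'joint_pos': [16.358, 21.655, -24.342, 0.061, -43.872, -98.366], 'tool_pos': [0.527, -0.012, 0.085], 'tcp_rot': [-179.977, 0.135, -171.964], 'contact_force': [-8.481, 2.886, 22.657], 'wrist_torque': [0.554, 2.346, -0.032], 'grip_width': 0.136, 'grasp_force': 104.374}
0.062 bottom row 204.37 crop 344.0
0.065 bottom row 203.56 crop 336.0
0.072 bottom row 201.65 crop 316.0
tip 0.049724074618325544 28.615860113120668
```

View pics/v6.png

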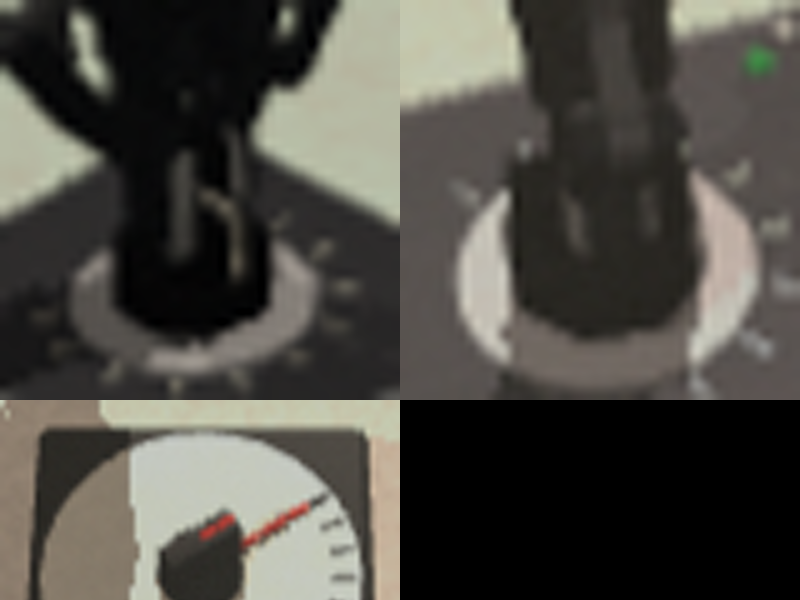

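The pointer lies on the zero tick. The skirt hides the collar and sits low on the plate, and the press stands on a hard stop at 23 N, well over the 9 N needed. Handing in.

```bash
python3 -c "
from plant import manip
print(manip.close_job())"
```

```text
the job is handed in; nothing more can be done
None
```

The job is handed in: the peak pointer is back against its zero stop, and the knob is fully on the D-shaft, pressed in to its hard stop at about 23 N, and still held; the robot's clock stood at about 13.5 s of the 58 s limit.

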